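# Tip the make-up pencils through the slot

## Robot

A 6-joint arm with a two-finger parallel gripper is mounted at the origin on the work surface. World frame = base frame: x ahead of the robot, y to its left, z up, the work surface at z = 0. Lengths are in m, angles in rad, forces in N, time in s.
With the tool pointing down it reaches from about 0.35 to 0.775 m from the base axis. Payload 7.3 kg.
Tool frame: the origin (TCP) lies at the centre of the arm's flange, where the gripper is bolted on; the fingertips stand 178 mm ahead of it and the grasp point (between the pads) lies 159 mm ahead of it; z points along the fingers, y is the line along which they close (so a half turn about z gives the same grasp; the last joint's range is limited). The gripper opens to 92 mm and grips with 3 to 60 N. Pads are 19 mm wide; open, the fingers measure 130 mm over their backs; the gripper's body (75 mm by 190 mm) begins 47 mm behind the grasp point.
Start: joints at [1.066, 0.342, 1.524, -0, 1.275, -0.146], TCP at [0.184, 0.492, 0.405] pointing down, gripper open.
Joint ranges: [-2.53, 2.53], [-0.77, 2.02], [0.04, 2.7], [-1, 4.14], [0.28, 2.66], [-3.11, 3.11]. Speed limits (rad/s): [2.57, 2.57, 3.14, 3.14, 3.14, 3.14].

## Interface

Orientations are given as [roll, pitch, yaw] about the fixed x, y, z axes, in that order (R = Rz(yaw) Ry(pitch) Rx(roll)).
In Python, from cell import telemetry, vision, ticket gives the robot as it stands.
- The arm moves only by the shell command python3 -m crank 'ROWS' [FORCE]. ROWS is JSON, a list of rows, each a list of 5 numbers: the gripper command: -1 is shut, 1 is fully open, values between are in proportion, then the shift along the tool's x, y, z in mm, then the turn about the tool's z in rad. In form: [[fingers, dx, dy, dz, roll], ...]. A call has 1 to 12 rows; each row is the pose to reach, as a shift and turn from the pose commanded when the call began, along the tool's axes at that moment; what a row does not reach only later rows make up. A row lasts 1/12 s, in which the tool goes at most 41.7 mm and 7.16 degrees, less where a joint would pass 70% of its speed; a pose out of reach is approached as far as the arm can. A call with a gripper value outside its range is refused whole. The fingers move at their own pace and stop on an object; FORCE is the grip in N (left out, the last holds). Time passes only in rows, so rows that repeat a pose let the fingers close. It gives the time, the measured TCP pose, the force, the opening and the grip force at its end, in the units of the state.
- telemetry.observe(): the state, without advancing time (a new reading comes with each control period).
- vision.read_camera(name): name is "scene" or "side" or "wrist"; returns (picture, depth): 420x560x3 uint8, red, green, blue; 420x560 float32, m along the optical axis (not along the pixel's ray), 0 where there is no reading.
- vision.get_calibration(name): a dict with "camera_matrix" (3x3 intrinsics, pixels), "rvec" (rotation vector, rad) and "tvec" (3), from world to camera coordinates, as OpenCV has them. Camera axes: x right, y down, z forward; pixel columns grow to the right and rows downward; lengths in m; the calibration is good to about 2 mm. The wrist camera is an equidistant fisheye: a pixel r from the principal point sees the ray r / f radians off the axis. A picture is of the moment at which its call begins: read the wrist's pose just before it. get_calibration takes no time and is no camera call; for the wrist camera it gives the pose at the moment of the call.
- ticket.hand_in(): hands the job in; it is judged then, once.
The state is a dict: "time": time; "qpos": joint angles; "qvel": joint speeds; "joint_efforts": joint torques, N m; "tool_pos": TCP position; "tool_rot": TCP orientation; "contact_force": force on the tool from outside, world axes, zero at the start; "torque": the same for the moment, N m; "opening": finger opening in m; "grip_force": force on a finger pad.
Only numpy, scipy, OpenCV 4.12 (cv2) and the standard library are available. Lean on these libraries where they do the work, as an engineer would, in place of code of your own. Each camera call takes 0.05 s, during which the arm holds its last target. There are 200 camera calls.

## Task

Clear the two long make-up pencils into the slotted box: pick up the longer wooden tray by its post with the pencils in it, turn it so that they line up with the slot, and tip them gently over its open front through the slot, so that both lie right down inside the box. Do not touch the pencils with the gripper. Then stand the empty tray upright on the tabletop again and let go.

Things in the scene. Friction and masses are not known exactly. Their poses are not given: they have to be found in the camera images.
- tray: Longer of two dark wooden scoop trays (the 95 mm one with lipsticks stays): 160 mm along y, 56 along x, 200 g. Origin: underside centre, z up. Walls 34 mm high at back (x +22 to +28) and ends. Front (-x) open: floor edge at x -28, 22 mm up; floor falls 16 degrees to 8 mm up at the back. Level it keeps the pencils; they roll out over the front edge when it is tipped front down past 16 degrees; 30 empties it.
- tray_post (a point): Point on the axis of the tray's grip post, 62 mm above the tray's underside: a good place to grip. The post is an upright 18 x 18 mm square bar behind the back wall (tray x +37, y 0), its top 85 mm above the underside, free all round above 36 mm. Axes as the tray's.
- pencil_a: Round wooden make-up pencil, dark cap, 130 mm long, 12 mm thick, 16 g. Origin at its middle, on its axis; y runs along the pencil. Starts lying lengthwise in the long tray, against the back wall or against the other pencil (this one against the back wall).
- pencil_b: Round wooden make-up pencil, dark cap, 130 mm long, 12 mm thick, 16 g. Origin at its middle, on its axis; y runs along the pencil. Starts lying lengthwise in the long tray, against the back wall or against the other pencil (this one nearer the open front).
- slot_box: White plastic box fixed to the table, 104 mm (x) by 214 (y), 80 high. Origin: underside centre, z up. The slot in the middle of its top is 40 mm wide (x), 180 long (y), at the bottom of a hopper: its long sides slope 45 degrees up and outward to a mouth 84 mm wide, rim 102 mm above the table; end walls at y +-90 mm. Inside it is hollow; the pencils drop through lying along y.

How it is judged:
By the outcome, as a careful person would: the job done as asked, in the order asked, and still so for the second after the job is handed in, with the robot touching nothing.
It also fails if it takes over 69 s, if anything falls off the work surface, if the arm or the gripper's body presses on something with over 40 N, if the wrist force passes 120 N, or if a joint passes its speed limit or range.

## Working session

There is one attempt and no reset: what is moved stays moved. The work goes in short steps, Python scripts to look and compute and a shell command to move; the robot and the scene stay as the last step left them, time stands still between calls to the robot, and variables do not carry over. Pictures are saved under pics/ and viewed, at most 10 in all, crops included, and the job is handed in when it is done.

```bash
mkdir -p pics; ls
cat > h.py <<'E'
import numpy as np, cv2
from cell import telemetry, vision, ticket
def cam(n):
    c=vision.get_calibration(n); K=np.array(c["camera_matrix"],float); R=cv2.Rodrigues(np.array(c["rvec"],float))[0]; t=np.array(c["tvec"],float).ravel()
    return K,R,t
def ray(n,u,v,c=None):
    K,R,t=c or cam(n); d=np.linalg.solve(K,[u,v,1.]); return -R.T@t, R.T@d
def onplane(n,u,v,z,c=None):
    o,d=ray(n,u,v,c); return o+d*(z-o[2])/d[2]
def cloud(n,dep):
    K,R,t=cam(n); v,u=np.indices(dep.shape); p=np.stack([(u-K[0,2])/K[0,0]*dep,(v-K[1,2])/K[1,1]*dep,dep],-1)
    return (p-t)@R
def save(n,f):
    im,d=vision.read_camera(n); cv2.imwrite(f"pics/{f}.png",im[:,:,::-1]); np.savez(f"pics/{f}.npz",im=im,d=d); return im,d
E
python3 - <<'E'
from h import *
a,_=save("scene","s0"); b,_=save("side","d0")
print(telemetry.observe())
for n in("scene","side"):
    K,R,t=cam(n); print(n,-R.T@t,R[2],K[0,0])
E
```

```text
pics
{'time': 0.1, 'qpos': array([ 1.06600228e+00,  3.42619013e-01,  1.52489985e+00, -1.00715714e-06,
        1.27542115e+00, -1.46001157e-01]), 'qvel': array([-0.00187415, -0.00084827, -0.00291493, -0.00084963, -0.00013581,
       -0.00189364]), 'joint_efforts': array([ 1.52243825e-03, -4.32003629e+01, -2.44693726e+01,  7.17912172e-02,
        5.24656812e-02, -7.76056390e-05]), 'tool_pos': array([0.18427055, 0.49146762, 0.40413953]), 'tool_rot': array([-3.14025949e+00, -1.95064436e-04,  2.78279993e+00]), 'contact_force': array([ 0.22093002,  0.09640978, -0.3960488 ]), 'torque': array([-0.01821237, -0.01168569, -0.09325079]), 'grip_force': 0.0, 'opening': 0.09180494109605217}
scene [ 0.80865654 -0.47741879  0.78569446] [-0.30726046  0.48035818 -0.82149074] 400.3801968453023
side [ 0.09598409 -0.46418104  0.80616545] [ 0.44488296  0.45178049 -0.77328749] 466.99374391007655
```

View pics/s0.png

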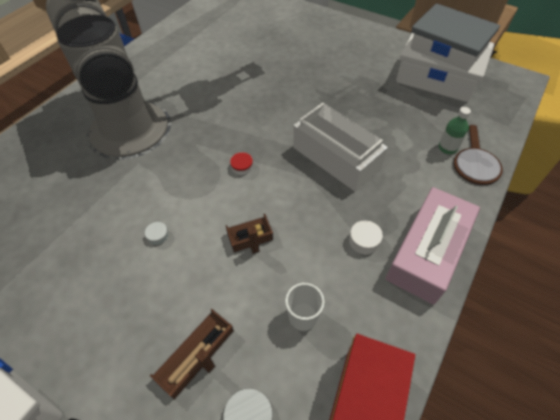

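View pics/d0.png

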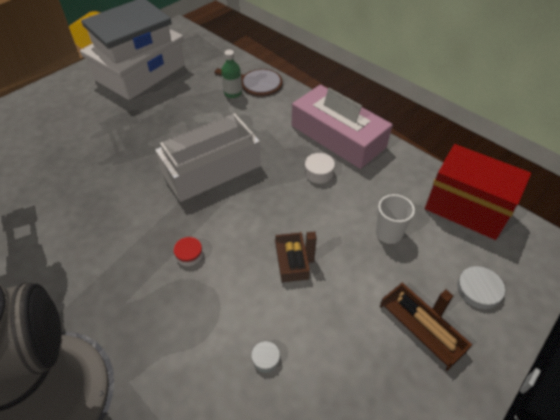

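The scene view shows the long tray at about (193,355) with its post at (207,360), the short tray at (249,235) and the slot box at (340,143). In the side view the long tray is at (425,325), its post at (442,303), and the box at (210,155).

Run:
```python
from h import *
def rect(p): 
    r=cv2.minAreaRect((p[:,:2]*1000).astype(np.float32)); return np.round(r[0],1),np.round(r[1],1),round(r[2],1)
for n,f,bt,bb in(("scene","s0",(145,305,240,400),(285,95,392,192)),("side","d0",(375,280,475,372),(150,110,268,208))):
    z=np.load(f"pics/{f}.npz"); im,d=z["im"].astype(int),z["d"]; P=cloud(n,d)
    def box(b): 
        m=np.zeros(d.shape,bool); m[b[1]:b[3],b[0]:b[2]]=1; return m&(d>0)
    m=box(bt); dark=(im.max(2)<95)&(im[...,0]-im[...,2]>12)
    print(n,"tray z",np.percentile(P[m][:,2],[2,50,98,100]))
    q=P[m&(P[...,2]>.026)&(P[...,2]<.037)]; print(" wall",len(q),rect(q))
    q=P[m&(P[...,2]>.05)]; print(" post",len(q),q.mean(0),rect(q)); q=P[m&(P[...,2]>.078)]; print(" top",len(q),q.mean(0) if len(q) else 0,)
    m=box(bb); q=P[m&(P[...,2]>.094)&(P[...,2]<.112)]; print(" rim",len(q),q.mean(0),rect(q)); q=P[m&(P[...,2]>.03)&(P[...,2]<.112)]; print(" all",rect(q),np.percentile(q[:,2],99))
```

```text
scene tray z [-0.00185798  0.00161123  0.05271496  0.08842881]
 wall 633 (array([ 558.3, -389. ]), array([159.4,  74.3]), 82.8)
 post 187 [ 0.58873186 -0.39366937  0.07813229] (array([ 586.1, -392.7]), array([17.6, 18.8]), 82.8)
 top 127 [ 0.58685914 -0.39300167  0.08480851]
 rim 706 [0.55040762 0.20956111 0.09953058] (array([546. , 200.2]), array([ 92.8, 192.2]), 76.2)
 all (array([546.1, 200.5]), array([107.7, 216.6]), 76.9) 0.10370842324003807
side tray z [-0.00442673 -0.00046509  0.06041383  0.08606013]
 wall 602 (array([ 556.1, -388.3]), array([160.3,  72.8]), 83.1)
 post 224 [ 0.58095645 -0.39250193  0.07339461] (array([ 584.4, -391.9]), array([18.3, 20. ]), 85.1)
 top 113 [ 0.5837829  -0.39208178  0.08266356]
 rim 574 [0.54717075 0.20825164 0.09775108] (array([546.7, 201. ]), array([ 92., 192.]), 76.3)
 all (array([546.5, 199.9]), array([109.2, 216.6]), 76.3) 0.10037127350716264
```

```bash
cat >> h.py <<'E'
from scipy.spatial.transform import Rotation as Ro
def delta(p,yaw):
    "shift in mm along tool axes and roll about tool z to reach TCP p with tool yaw (deg)"
    s=telemetry.observe(); R=Ro.from_euler("xyz",s["tool_rot"]).as_matrix()
    d=R.T@(np.array(p)-s["tool_pos"])*1000
    w=Ro.from_matrix(R.T@Ro.from_euler("xyz",[np.pi,0,np.deg2rad(yaw)]).as_matrix()).as_rotvec()
    print("d",np.round(d,1),"roll",round(w[2],3),"tilt",np.round(w[:2],4),"t",round(s["time"],2),"q6",round(s["qpos"][5],2))
E
python3 -c "
from h import *
delta([.47,.06,.405],173)"
```

```text
d [-419.  -303.7   -0.5] roll -0.237 tilt [-0.0013 -0.0004] t 0.1 q6 -0.15
```

```bash
python3 -m crank '[[1,-419,-304,0,-0.237],[1,-419,-304,0,-0.237],[1,-419,-304,0,-0.237],[1,-419,-304,0,-0.237],[1,-419,-304,0,-0.237],[1,-419,-304,0,-0.237],[1,-419,-304,0,-0.237],[1,-419,-304,0,-0.237],[1,-419,-304,0,-0.237],[1,-419,-304,0,-0.237],[1,-419,-304,0,-0.237],[1,-419,-304,0,-0.237]]'; python3 -c "
from h import *
delta([.585,-.392,.345],173)"
```

```text
time: 1.1
tool_pos: [0.4569, 0.0783, 0.4046]
tool_rot: [3.141, -0.0, 3.019]
contact_force: [0.2, 0.4, 0.1]
opening: 0.0918
grip_force: 0.0
d [-184.5 -451.2   59.4] roll 0.0 tilt [ 0.0002 -0.0004] t 1.1 q6 -1.44
```

```bash
python3 -m crank '[[1,-184,-451,59,0],[1,-184,-451,59,0],[1,-184,-451,59,0],[1,-184,-451,59,0],[1,-184,-451,59,0],[1,-184,-451,59,0],[1,-184,-451,59,0],[1,-184,-451,59,0],[1,-184,-451,59,0],[1,-184,-451,59,0],[1,-184,-451,59,0],[1,-184,-451,59,0]]'
python3 - <<'E'
from h import *
im,d=save("wrist","w1")
K,R,t=cam("wrist"); print(K,-R.T@t,R[2])
delta([.585,-.392,.221],173)
E
```

```text
time: 2.1
tool_pos: [0.584, -0.3927, 0.3443]
tool_rot: [3.141, -0.001, 3.018]
contact_force: [0.8, 0.5, 0.4]
opening: 0.0919
grip_force: 0.0
[[325.1922621    0.         274.04447363]
 [  0.         325.1922621  208.56829333]
 [  0.           0.           1.        ]] [ 0.51534642 -0.38803731  0.32232812] [ 0.25508402 -0.03418793 -0.9663143 ]
d [ -0.7   5.6 121.2] roll -0.004 tilt [-0.0016 -0.0014] t 2.15 q6 -2.15
```

View pics/w1.png

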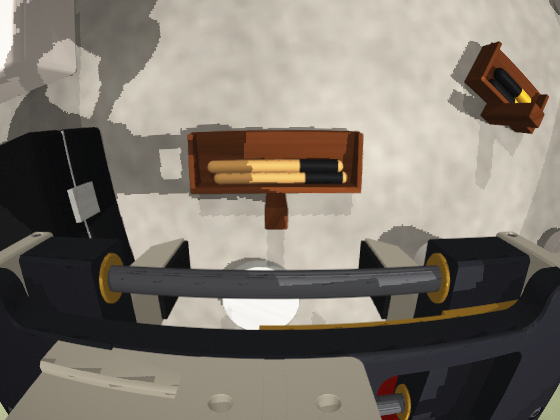

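The wrist view shows the tray square to the fingers, with the post end at (276,222) centred between them. The white lid at (260,300) is behind the post, so I'll check its height and the post position.

Run:
```python
from h import *
z=np.load("pics/s0.npz"); P=cloud("scene",z["d"]); q=P[385:418,228:270].reshape(-1,3); q=q[q[:,2]>.01]; print("lid",q.mean(0),q.max(0),q.min(0))
K,R,t=cam("wrist")
def wr(u,v,z):
    x=np.array([u-K[0,2],v-K[1,2]]); r=np.hypot(*x); th=r/K[0,0]; d=R.T@np.r_[x/r*np.sin(th),np.cos(th)]; o=-R.T@t; return o+d*(z-o[2])/d[2]
print("post top corners",wr(265,208,.085),wr(287,208,.085),wr(265,229,.085),wr(287,229,.085))
print("front corners",wr(190,131,.034),wr(362,131,.034))
delta([.585,-.392,.221],173)
```

```text
lid [ 0.68934461 -0.4099208   0.02469336] [ 0.80865654 -0.38115234  0.78569446] [ 0.65400832 -0.47741879  0.01587314]
post top corners [ 0.5767055  -0.40315529  0.085     ] [ 0.57877142 -0.38666991  0.085     ] [ 0.59327044 -0.40537061  0.085     ] [ 0.59537739 -0.38857455  0.085     ]
front corners [ 0.51052309 -0.4641452   0.034     ] [ 0.52967683 -0.31074509  0.034     ]
d [ -0.7   5.6 121.2] roll -0.004 tilt [-0.0016 -0.0014] t 2.15 q6 -2.15
```

```bash
python3 -m crank '[[1,-1,4,30,0],[1,-1,4,60,0],[1,-1,4,90,0],[1,-1,4,110,0],[1,-1,4,121,0],[1,-1,4,121,0],[-1,-1,4,121,0],[-1,-1,4,121,0],[-1,-1,4,121,0],[-1,-1,4,121,0],[-1,-1,4,121,0],[-1,-1,4,121,0]]' 25; python3 -m crank '[[-1,0,0,0,0],[-1,0,0,0,0],[-1,0,0,0,0],[-1,0,0,0,0]]'
```

```text
time: 3.15
tool_pos: [0.5857, -0.3858, 0.2255]
tool_rot: [-3.141, 0.001, 3.02]
contact_force: [-0.2, 0.2, -0.1]
opening: 0.0564
grip_force: 0.0
time: 3.48
tool_pos: [0.5856, -0.3858, 0.2247]
tool_rot: [3.141, -0.0, 3.02]
contact_force: [0.4, 0.4, 0.4]
opening: 0.0298
grip_force: 0.0
```

```bash
python3 -m crank '[[-0.3,0,0,0,0],[-0.3,0,-4,2,0],[-0.3,0,-8,4,0],[-0.3,0,-8,4,0],[-0.6,0,-8,4,0],[-1,0,-8,4,0],[-1,0,-8,4,0],[-1,0,-8,4,0],[-1,0,-8,4,0],[-1,0,-8,4,0],[-1,0,-8,4,0],[-1,0,-8,4,0]]' 25
```

```text
time: 4.48
tool_pos: [0.5847, -0.3936, 0.2206]
tool_rot: [3.141, -0.0, 3.02]
contact_force: [-0.1, 0.1, -0.8]
opening: 0.0178
grip_force: 25.0
```

```bash
python3 -m crank '[[-1,0,0,-3,0],[-1,0,0,-9,0],[-1,0,0,-18,0],[-1,0,0,-30,0],[-1,0,0,-45,0],[-1,0,0,-62,0],[-1,0,0,-80,0],[-1,0,0,-98,0],[-1,0,0,-114,0],[-1,0,0,-126,0],[-1,0,0,-134,0],[-1,0,0,-138,0]]'
python3 - <<'E'
from h import *
save("wrist","w2"); delta([.5316,.1401,.357],76.2)
E
```

```text
time: 5.48
tool_pos: [0.5846, -0.3938, 0.3614]
tool_rot: [-3.14, 0.003, 3.02]
contact_force: [-1.0, 1.2, -1.5]
opening: 0.0177
grip_force: 25.0
d [117.6 523.4   3. ] roll 1.69 tilt [0.001  0.0034] t 5.53 q6 -2.15
```

View pics/w2.png

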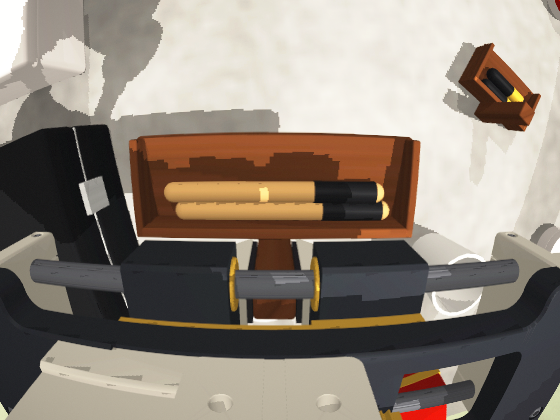

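The tray is held level, with both pencils lying against the back wall at (275,190) and (280,210). I'll carry it over while turning.

```bash
python3 -m crank '[[-1,1,4,0,0.013],[-1,3,12,0,0.04],[-1,5,24,0,0.08],[-1,9,40,1,0.13],[-1,13,58,1,0.19],[-1,17,77,1,0.25],[-1,21,96,1,0.31],[-1,26,115,1,0.37],[-1,30,134,1,0.43],[-1,34,153,1,0.49],[-1,39,172,1,0.55],[-1,43,191,1,0.61]]'; python3 -c "
from h import *
delta([.5316,.1401,.357],76.2)"
```

```text
time: 6.53
tool_pos: [0.5646, -0.1976, 0.3566]
tool_rot: [-3.141, -0.002, 2.406]
contact_force: [0.2, -0.2, -2.2]
opening: 0.0176
grip_force: 25.0
d [2.510e+02 2.283e+02 1.000e-01] roll 1.076 tilt [-0.0016 -0.0017] t 6.53 q6 -1.3
```

```bash
python3 -m crank '[[-1,14,13,0,0.06],[-1,28,26,0,0.12],[-1,42,38,0,0.18],[-1,56,51,0,0.24],[-1,70,64,0,0.30],[-1,84,76,0,0.36],[-1,98,89,0,0.42],[-1,112,102,0,0.48],[-1,125,114,0,0.54],[-1,135,123,0,0.59],[-1,142,129,0,0.63],[-1,145,132,0,0.65]]'; python3 -c "
from h import *
delta([.5316,.1401,.357],76.2)"
```

```text
time: 7.53
tool_pos: [0.5448, -0.0022, 0.3568]
tool_rot: [-3.14, -0.001, 1.758]
contact_force: [0.1, 0.0, -2.5]
opening: 0.0176
grip_force: 25.0
d [142.2  13.6  -0. ] roll 0.429 tilt [-0.0022 -0.0007] t 7.53 q6 -0.33
```

```bash
python3 -m crank '[[-1,5,1,0,0.02],[-1,14,2,0,0.06],[-1,26,3,0,0.11],[-1,40,4,0,0.17],[-1,55,6,0,0.23],[-1,70,7,0,0.28],[-1,85,8,0,0.33],[-1,100,10,0,0.37],[-1,115,11,0,0.4],[-1,128,12,0,0.42],[-1,137,13,0,0.43],[-1,142,14,0,0.43]]'; python3 -m crank '[[-1,0,0,0,0],[-1,0,0,0,0],[-1,0,0,0,0]]'
python3 - <<'E'
from h import *
delta([.5316,.1401,.357],76.2)
im,d=save("scene","s1"); P=cloud("scene",d)
# lip & box alignment
m=(im.astype(int)[...,0]-im.astype(int)[...,2]>12)&(P[...,2]>.13)&(P[...,2]<.19)&(d>0)
q=P[m]; q=q[(abs(q[:,0]-.54)<.12)&(abs(q[:,1]-.15)<.12)]; a=np.deg2rad(76.2); ux=np.array([-np.cos(a),-np.sin(a)]); uy=np.array([np.sin(a),-np.cos(a)])
r=q[:,:2]-[.5464,.2003]; print(len(q),np.percentile(r@ux*1000,[1,99]),np.percentile(r@uy*1000,[1,99]),np.percentile(q[:,2],[1,50,99]))
cv2.imwrite("pics/s1c.png",cv2.resize(im[40:240,200:440,::-1],None,fx=3,fy=3))
E
```

```text
time: 8.53
tool_pos: [0.5319, 0.1395, 0.3568]
tool_rot: [-3.14, 0.0, 1.33]
contact_force: [0.4, -0.2, -2.0]
opening: 0.0177
grip_force: 25.0
time: 8.78
tool_pos: [0.5326, 0.1378, 0.3574]
tool_rot: [-3.141, 0.0, 1.33]
contact_force: [-0.2, 0.2, -2.4]
opening: 0.018
grip_force: 25.0
d [ 2.  -1.5  0.4] roll -0.0 tilt [-0.0004  0.0004] t 8.78 q6 0.36
1190 [ 3.05444816 76.2846748 ] [-76.68548717  81.6266572 ] [0.13987334 0.1580995  0.18358939]
```

View pics/s1c.png

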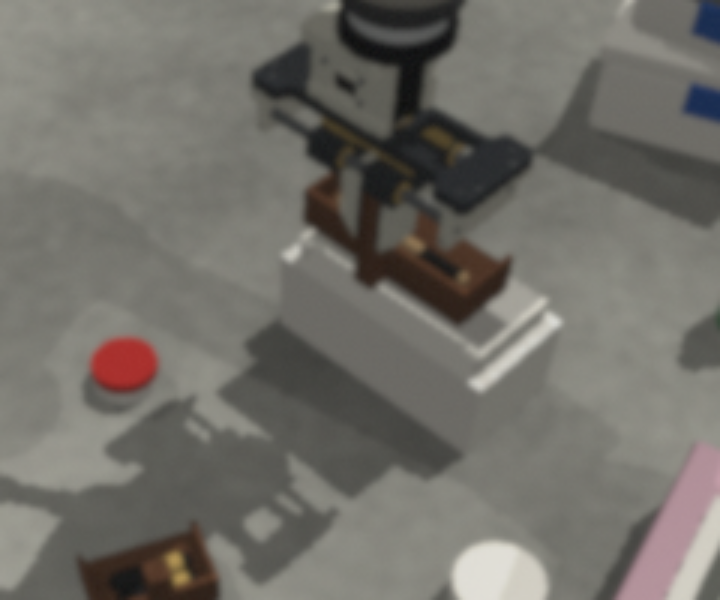

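The crop shows the tray over the hopper, parallel to the slot, with the pencils still in it at (435,260). Now I'll ease the grip so the tray swings front-down under its own weight.

```bash
cat > tilt.py <<'E'
from h import *
import sys
im,d=save("scene",sys.argv[1]); P=cloud("scene",d); s=telemetry.observe()
i=im.astype(int); m=(i[...,0]-i[...,2]>12)&(d>0)&(P[...,2]>.09)&(P[...,2]<.3); q=P[m]; c=s["tool_pos"]
x=np.array([-np.cos(np.deg2rad(76.2)),-np.sin(np.deg2rad(76.2))]); r=np.c_[(q[:,:2]-c[:2])@x,(q[:,:2]-c[:2])@[-x[1],x[0]],q[:,2]-(c[2]-.159)]*1000
r=r[(abs(r[:,0])<90)&(abs(r[:,1])<90)]
print(len(r),"x",np.percentile(r[:,0],[1,99]).round(),"z",np.percentile(r[:,2],[1,50,99]).round(),"t",s["time"])
e=r[(abs(abs(r[:,1])-78)<6)]; print("end walls rect",cv2.minAreaRect(e[:,[0,2]].astype(np.float32)))
cv2.imwrite(f"pics/{sys.argv[1]}c.png",cv2.resize(im[40:240,200:440,::-1],None,fx=3,fy=3))
E
python3 tilt.py t0; python3 -m crank '[[-1,0,0,0,0],[-1,0,0,0,0],[-1,0,0,0,0],[-1,0,0,0,0]]' 10; python3 tilt.py t1;  python3 -m crank '[[-1,0,0,0,0],[-1,0,0,0,0],[-1,0,0,0,0],[-1,0,0,0,0]]' 6; python3 tilt.py t2
```

```text
1531 x [-61.  35.] z [-58. -36.  80.] t 8.8833
end walls rect ((2.929513931274414, -12.880790710449219), (136.81756591796875, 56.942142486572266), 39.734500885009766)
time: 9.22
tool_pos: [0.5326, 0.1381, 0.3577]
tool_rot: [3.142, -0.0, 1.33]
contact_force: [0.9, -0.1, -2.5]
opening: 0.0181
grip_force: 10.0
1525 x [-61.  35.] z [-58. -36.  80.] t 9.2667
end walls rect ((1.8614082336425781, -14.411293029785156), (138.22293090820312, 56.96635055541992), 39.65400314331055)
time: 9.6
tool_pos: [0.5326, 0.1383, 0.3577]
tool_rot: [3.142, -0.0, 1.33]
contact_force: [0.3, -0.2, -2.9]
opening: 0.018
grip_force: 6.0
1538 x [-61.  35.] z [-58. -37.  80.] t 9.65
end walls rect ((-14.430251121520996, -0.213043212890625), (133.03729248046875, 59.52775192260742), 68.15879821777344)
```

```bash
python3 -m crank '[[-1,0,0,0,0],[-1,0,0,0,0],[-1,0,0,0,0],[-1,0,0,0,0]]' 4; python3 tilt.py t3;  python3 -m crank '[[-1,0,0,0,0],[-1,0,0,0,0],[-1,0,0,0,0],[-1,0,0,0,0]]' 3; python3 tilt.py t4
```

```text
time: 9.98
tool_pos: [0.5326, 0.1383, 0.3577]
tool_rot: [-3.142, -0.0, 1.33]
contact_force: [0.0, 0.7, -1.3]
opening: 0.0183
grip_force: 4.0
1536 x [-61.  35.] z [-58. -36.  80.] t 10.0333
end walls rect ((4.132497787475586, -7.552162170410156), (146.68682861328125, 59.00787353515625), 42.43924331665039)
time: 10.37
tool_pos: [0.5326, 0.1383, 0.3577]
tool_rot: [3.142, -0.0, 1.33]
contact_force: [0.3, 0.1, -2.3]
opening: 0.0178
grip_force: 3.0
1543 x [-61.  35.] z [-58. -36.  80.] t 10.4167
end walls rect ((4.106100082397461, -8.227134704589844), (148.6888427734375, 59.603675842285156), 42.5821418762207)
```

It doesn't slip even at 3 N, so I'll tip it mechanically: back off, lower the front face against the hopper's near rim, and roll it over while pushing forward.

```bash
python3 -m crank '[[-1,-2,0,0,0],[-1,-8,0,0,0],[-1,-18,0,0,0],[-1,-30,0,0,0],[-1,-42,0,0,0],[-1,-51,0,4,0],[-1,-55,0,12,0],[-1,-55,0,24,0],[-1,-55,0,34,0],[-1,-55,0,40,0],[-1,-55,0,43,0],[-1,-55,0,43,0]]' 10; python3 tilt.py t5;  python3 -c "
from h import *
s=telemetry.observe(); p=s['tool_pos']; print('pivot',((p[:2]-[.5464,.2003])@[-.2385,-.9711])*1000,(p[:2]-[.5464,.2003])@[.9711,-.2385]*1000,(p[2]-.159)*1000)"
```

```text
time: 11.42
tool_pos: [0.5193, 0.085, 0.3138]
tool_rot: [-3.14, 0.0, 1.33]
contact_force: [0.3, 0.8, -1.7]
opening: 0.018
grip_force: 10.0
1278 x [-62.  34.] z [-59. -37.  81.] t 11.4667
end walls rect ((-32.81139373779297, -41.69989013671875), (33.90497589111328, 56.28110885620117), 89.50572204589844)
pivot 118.35137848140546 1.3867057536072571 155.4264095274346
```

```bash
python3 -m crank '[[-1,3,0,0,0],[-1,6,0,0,0],[-1,8,0,0,0],[-1,10,0,-2,0],[-1,12,0,-4,0],[-1,14,0,-6,0],[-1,16,0,-8,0],[-1,18,0,-10,0],[-1,18,0,-10,0]]' 6; python3 tilt.py t6
```

```text
time: 12.22
tool_pos: [0.5239, 0.1027, 0.3253]
tool_rot: [3.141, -0.0, 1.33]
contact_force: [-0.3, -0.5, -1.7]
opening: 0.0181
grip_force: 6.0
1460 x [-56.  35.] z [-59. -38.  82.] t 12.2667
end walls rect ((4.286882400512695, -14.685951232910156), (145.79446411132812, 57.20450973510742), 42.581031799316406)
```

View pics/t6c.png

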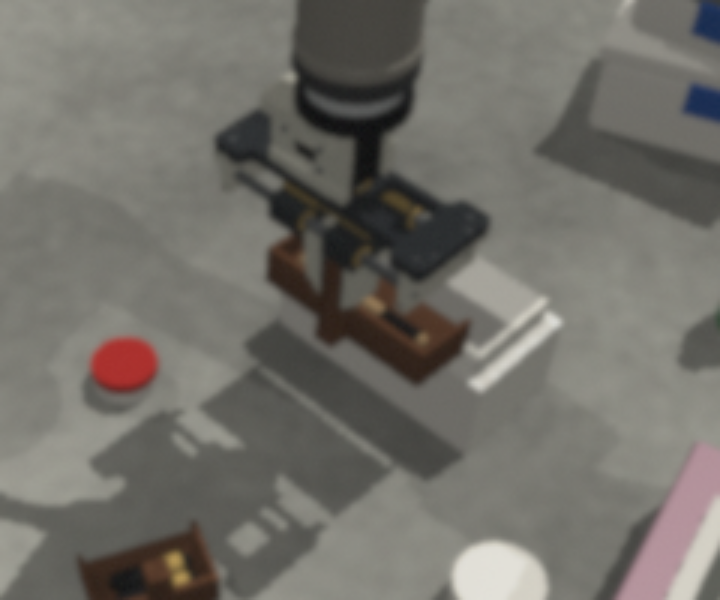

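```bash
cat >> tilt.py <<'E'
from scipy.stats import theilslopes
def sl(k,n):
    if k.sum()>15: print(n,k.sum(),"tilt deg",np.round(np.rad2deg(np.arctan(theilslopes(r[k,0],r[k,2])[:1])),1),"x",np.median(r[k,0]).round(1))
w=(abs(r[:,1])>20)&(abs(r[:,1])<70)&(r[:,2]<-32); sl(w&(abs(r[:,0]-np.median(r[w,0]))<9),"wall")
w=(abs(r[:,1])<12)&(r[:,2]<-20); sl(w&(r[:,0]>0),"post")
E
sed 's/im,d=save("scene",sys.argv\[1\]).*P=cloud/z=np.load(f"pics\/{sys.argv[1]}.npz");im,d=z["im"],z["d"];P=cloud/; s/^print/0 and print/' tilt.py > tl.py; sed -i 's/c=s\["tool_pos"\]/c=np.array(eval(sys.argv[2]))/;s/s=telemetry.observe()/s={"time":0}/' tl.py; python3 tl.py t0 "[0.5326,0.1383,0.3577]"|tail -2;  python3 tl.py t5 "[.5193,.085,.3145]" |tail -2; python3 tl.py t6 "[.524,.1027,.3253]"|tail -2
```

```text
wall 286 tilt deg [0.5] x -6.1
post 105 tilt deg [1.] x 11.5
wall 248 tilt deg [0.1] x -6.5
post 102 tilt deg [1.2] x 11.1
wall 309 tilt deg [-3.6] x -2.2
post 122 tilt deg [-2.9] x 14.5
```

It's now tilted about 4° front-down, but I raised it slightly too much. I'll continue forward without rising.

```bash
python3 -m crank '[[-1,2,0,0,0],[-1,4,0,0,0],[-1,6,0,0,0],[-1,8,0,0,0],[-1,8,0,0,0]]' 6; python3 tilt.py t7
```

```text
time: 12.68
tool_pos: [0.5257, 0.1104, 0.3247]
tool_rot: [3.141, -0.0, 1.33]
contact_force: [-0.5, -1.4, -0.5]
opening: 0.018
grip_force: 6.0
1579 x [-51.  34.] z [-60. -40.  81.] t 12.7333
end walls rect ((8.919845581054688, -17.277969360351562), (141.13636779785156, 55.944698333740234), 44.90165328979492)
wall 367 tilt deg [-11.3] x 3.9
post 151 tilt deg [-8.6] x 18.2
```

```bash
python3 -m crank '[[-1,2,0,-1,0],[-1,4,0,-2,0],[-1,6,0,-3,0],[-1,8,0,-4,0],[-1,8,0,-4,0]]' 6; python3 tilt.py t8
```

```text
time: 13.15
tool_pos: [0.5276, 0.1183, 0.3291]
tool_rot: [3.141, -0.0, 1.33]
contact_force: [-0.1, -1.1, 0.1]
opening: 0.0178
grip_force: 6.0
1657 x [-44.  33.] z [-61. -40.  80.] t 13.2
end walls rect ((-16.009361267089844, -50.16046142578125), (57.133724212646484, 33.27262878417969), 16.707935333251953)
wall 405 tilt deg [-16.4] x 9.6
post 168 tilt deg [-13.] x 22.4
```

```bash
python3 -m crank '[[-1,2,0,-1,0],[-1,5,0,-2,0],[-1,8,0,-4,0],[-1,11,0,-5,0],[-1,14,0,-6,0],[-1,16,0,-7,0],[-1,16,0,-7,0],[-1,16,0,-7,0]]' 6; python3 tilt.py t9
```

```text
time: 13.87
tool_pos: [0.5314, 0.1338, 0.3356]
tool_rot: [-3.141, -0.0, 1.33]
contact_force: [-0.3, -0.5, -0.5]
opening: 0.0182
grip_force: 6.0
1750 x [-50.  41.] z [-75. -39.  80.] t 13.9167
end walls rect ((-3.9864864349365234, -53.395896911621094), (57.873626708984375, 33.35557174682617), 27.149463653564453)
wall 444 tilt deg [-26.5] x 21.0
post 166 tilt deg [-23.2] x 32.2
```

View pics/t9c.png

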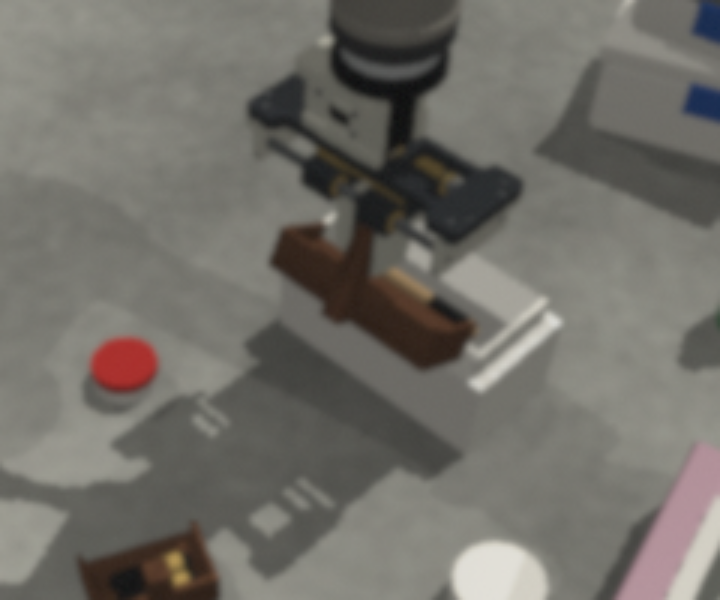

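The tray is tilted about 26° and a pencil shows near the front at (425,290), rolling out. I'll tip a little further and let it empty.

```bash
python3 -m crank '[[-1,3,0,-1,0],[-1,6,0,-2,0],[-1,9,0,-3,0],[-1,11,0,-4,0],[-1,11,0,-4,0],[-1,11,0,-4,0],[-1,11,0,-4,0],[-1,11,0,-4,0]]' 6; python3 tilt.py t10; python3 -c "
from h import *
save('wrist','w3')"
```

```text
time: 14.58
tool_pos: [0.534, 0.1441, 0.3397]
tool_rot: [3.142, -0.0, 1.33]
contact_force: [-0.1, 0.5, -1.4]
opening: 0.0178
grip_force: 6.0
1561 x [-26.  47.] z [-69. -35.  80.] t 14.6333
end walls rect ((-25.596084594726562, -70.38941192626953), (125.1214599609375, 33.95375442504883), 30.59718132019043)
wall 442 tilt deg [-32.7] x 27.6
post 165 tilt deg [-26.3] x 37.5
```

View pics/w3.png

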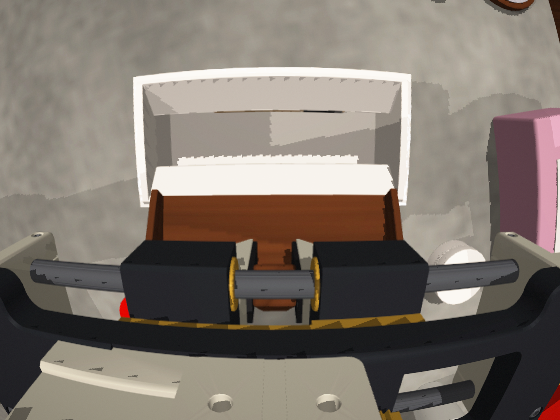

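The wrist view shows the tray empty (275,215). A sliver of pencil shows below the slot's far edge at (275,111). I'll lift clear and check inside.

```bash
python3 -m crank '[[-1,0,0,-3,0],[-1,-2,0,-9,0],[-1,-4,0,-18,0],[-1,-8,0,-30,0],[-1,-14,0,-42,0],[-1,-22,0,-54,0],[-1,-32,0,-64,0],[-1,-44,0,-72,0],[-1,-56,0,-78,0],[-1,-66,0,-80,0],[-1,-72,0,-80,0],[-1,-74,0,-80,0]]' 15
python3 - <<'E'
from h import *
im,d=save("wrist","w4"); s=telemetry.observe(); print(s["tool_pos"],s["contact_force"],s["opening"])
for n,r in (("scene",(285,95,392,192)),("side",(150,110,268,208))):
    im2,d2=save(n,"e_"+n)
    h=cv2.cvtColor(im2,cv2.COLOR_RGB2HSV)[r[1]:r[3],r[0]:r[2]]; print(n,((h[...,1]>90)&(h[...,0]<25)).sum())
K,R,t=cam("scene"); 
for n,r in (("scene",(285,95,392,192)),):
    pass
cv2.imwrite("pics/w4c.png",cv2.resize(im[0:240,100:440,::-1],None,fx=2,fy=2))
E
```

```text
time: 15.68
tool_pos: [0.516, 0.071, 0.4195]
tool_rot: [-3.141, 0.0, 1.328]
contact_force: [0.5, -0.4, -1.6]
opening: 0.0178
grip_force: 15.0
[0.51610763 0.07123617 0.41926809] [ 0.29165817  0.06588585 -1.59031178] 0.01759532848585095
scene 1094
side 1386
```

View pics/w4c.png

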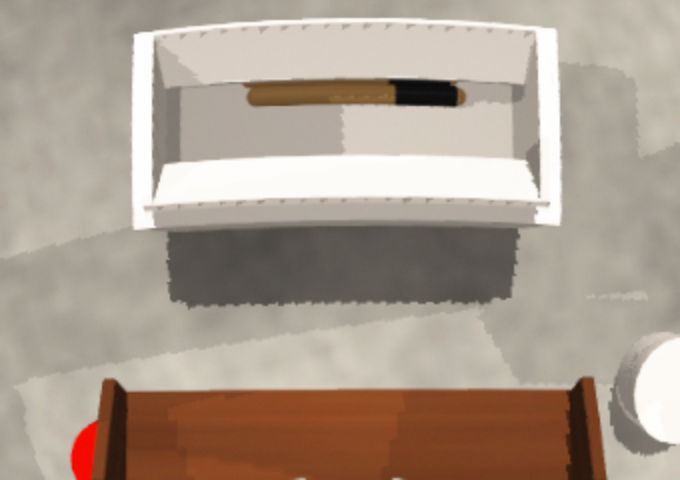

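Inside the box one pencil lies on the floor at (355,95), with the edge of the other beside it at (320,83). I'll check their heights and find free table for the tray.

Run:
```python
from h import *
z=np.load("pics/w4.npz"); im,d=z["im"],z["d"]; K,R,t=cam("wrist")
v,u=np.indices(d.shape); x=np.stack([u-K[0,2],v-K[1,2]],-1); r=np.linalg.norm(x,axis=-1)+1e-9; th=r/K[0,0]
P=np.concatenate([x/r[...,None]*np.tan(th)[...,None],np.ones(d.shape+(1,))],-1)*d[...,None]; P=(P-t)@R
for a,b in((310,47),(250,48),(260,42),(230,42),(225,41),(340,47)): print(a,b,im[b,a],P[b,a].round(3))
Q=[]
for n,f in(("scene","s0"),("side","d0")):
    dd=np.load(f"pics/{f}.npz")["d"]; p=cloud(n,dd).reshape(-1,3)[dd.ravel()>0]; Q.append(p[p[:,2]>.012])
Q=np.vstack(Q); a=np.deg2rad(76.2); ux=np.array([-np.cos(a),-np.sin(a)]); uy=np.array([np.sin(a),-np.cos(a)])
for px in np.arange(.36,.70,.02):
  for py in np.arange(-.35,.13,.02):
    w=(Q[:,:2]-[px,py]); X,Y=w@ux,w@uy   # final pivot at origin
    hit=((X>-.15)&(X<.05)&(abs(Y)<.11))|((X>-.1)&(X<.08)&(abs(Y)<.10)&(Q[:,2]>.09))
    if hit.sum()<3 and .40<np.hypot(px,py)<.7: print("free pivot",px.round(2),py.round(2),hit.sum())
```

```text
310 47 [17 16 17] [0.596 0.22  0.017]
250 48 [121  87  51] [0.528 0.235 0.018]
260 42 [111  78  44] [0.541 0.24  0.016]
230 42 [103  75  43] [0.506 0.25  0.014]
225 41 [119  99  78] [0.501 0.252 0.016]
340 47 [176 166 156] [0.634 0.216 0.005]
free pivot 0.5 -0.01 0
free pivot 0.52 -0.01 0
free pivot 0.54 -0.01 0
```

```bash
python3 -m crank '[[-1,-3,2,4,0],[-1,-8,6,12,0],[-1,-14,11,24,0],[-1,-20,17,40,0],[-1,-24,21,58,0],[-1,-26,23,77,0],[-1,-26,23,96,0],[-1,-26,23,114,0],[-1,-26,23,130,0],[-1,-26,23,143,0],[-1,-26,23,152,0],[-1,-26,23,155,0]]' 10; python3 tilt.py t11
```

```text
time: 16.83
tool_pos: [0.5321, 0.0414, 0.2626]
tool_rot: [-3.138, 0.001, 1.33]
contact_force: [-1.5, -0.4, -1.2]
opening: 0.018
grip_force: 10.0
268 x [-24.  37.] z [-13.  63. 111.] t 16.8833
end walls rect ((0.0, 0.0), (0.0, 0.0), 0.0)
  return _methods._mean(a, axis=axis, dtype=dtype,
  ret = ret.dtype.type(ret / rcount)
```

```bash
sed -i 's/P\[...,2\]>.09)/P[...,2]>.008)/' tilt.py; python3 -m crank '[[-1,0,0,6,0],[-1,0,0,12,0],[-1,-2,0,16,0],[-1,-6,0,17,0],[-1,-11,0,19,0],[-1,-16,0,21,0],[-1,-21,0,23,0],[-1,-25,0,25,0],[-1,-25,0,25,0]]' 6; python3 tilt.py t12
```

```text
time: 17.63
tool_pos: [0.5264, 0.016, 0.2402]
tool_rot: [3.141, 0.001, 1.329]
contact_force: [-1.6, -2.5, 3.9]
opening: 0.0181
grip_force: 6.0
1496 x [-32.  41.] z [-63. -41.  89.] t 17.6833
end walls rect ((19.641620635986328, -19.51819610595703), (134.87091064453125, 55.3309211730957), 52.735050201416016)
wall 366 tilt deg [-24.3] x 20.2
post 151 tilt deg [-25.1] x 31.6
```

```bash
python3 -m crank '[[-1,-4,0,2,0],[-1,-9,0,4,0],[-1,-14,0,7,0],[-1,-19,0,10,0],[-1,-23,0,12,0],[-1,-23,0,12,0]]' 5; python3 tilt.py t13
```

```text
time: 18.18
tool_pos: [0.5209, -0.0059, 0.2271]
tool_rot: [-3.141, 0.0, 1.329]
contact_force: [0.2, -0.9, -0.2]
opening: 0.0179
grip_force: 5.0
1342 x [-47.  88.] z [-57. -39.  90.] t 18.2333
end walls rect ((13.981426239013672, -2.4244918823242188), (150.5856475830078, 59.345008850097656), 50.92905807495117)
wall 245 tilt deg [-8.3] x 6.4
post 204 tilt deg [-32.9] x 25.3
```

```bash
python3 -m crank '[[-1,-4,0,2,0],[-1,-8,0,4,0],[-1,-11,0,5,0],[-1,-13,0,6,0],[-1,-13,0,6,0],[-1,-13,0,6,0]]' 4; python3 tilt.py t14
```

```text
time: 18.73
tool_pos: [0.5178, -0.0178, 0.2216]
tool_rot: [-3.141, 0.0, 1.33]
contact_force: [0.2, -0.2, -1.5]
opening: 0.0182
grip_force: 4.0
1270 x [-53.  89.] z [-54. -36.  91.] t 18.7833
end walls rect ((9.364446640014648, -1.6610260009765625), (149.1031494140625, 58.694801330566406), 47.810333251953125)
wall 162 tilt deg [-2.3] x 0.3
post 213 tilt deg [7.4] x 58.7
```

```bash
python3 -m crank '[[-1,-2,0,1,0],[-1,-4,0,2,0],[-1,-5,0,3,0],[-1,-5,0,3,0],[-1,-5,0,3,0]]' 3; python3 tilt.py t15
```

```text
time: 19.2
tool_pos: [0.5167, -0.0227, 0.2187]
tool_rot: [3.142, 0.0, 1.33]
contact_force: [0.7, -0.4, -1.6]
opening: 0.0181
grip_force: 3.0
1200 x [-55.  88.] z [-51. -35.  89.] t 19.25
end walls rect ((6.677616119384766, -0.8495635986328125), (149.32798767089844, 57.06024169921875), 46.03031539916992)
wall 120 tilt deg [0.1] x -2.1
post 195 tilt deg [31.7] x 55.3
```

```bash
python3 -m crank '[[-1,0,0,1,0],[-1,0,0,2,0],[-1,0,0,2,0],[-0.55,0,0,2,0],[-0.55,0,0,2,0],[-0.55,0,0,2,0],[0.2,0,0,2,0],[0.6,0,0,2,0],[0.6,0,0,2,0],[0.6,0,0,2,0]]' 3; python3 -m crank '[[0.6,0,0,-3,0],[0.6,0,0,-10,0],[0.6,0,0,-22,0],[0.6,0,0,-40,0],[0.6,0,0,-60,0],[0.6,0,0,-80,0],[0.6,0,0,-100,0],[0.6,0,0,-115,0],[0.6,0,0,-120,0],[0.6,0,0,-120,0]]'
python3 - <<'E'
from h import *
im,d=save("wrist","w5"); im2,d2=save("side","d5"); P=cloud("side",d2); s,_=save("scene","s5")
i=im2.astype(int); m=(i[...,0]-i[...,2]>12)&(d2>0); c=P-[.5167,-.0227,0]; m&=(np.hypot(c[...,0],c[...,1])<.12)
q=P[m]; print(len(q),np.percentile(q[:,2],[1,50,99]),q[q[:,2]>.08].mean(0) if (q[:,2]>.08).any() else 0)
cv2.imwrite("pics/f.png",np.hstack([cv2.resize(s[60:300,200:420,::-1],(400,436)),cv2.resize(im[:,:,::-1],(400,436))]))
E
```

```text
time: 20.08
tool_pos: [0.5167, -0.0225, 0.2167]
tool_rot: [-3.142, -0.0, 1.33]
contact_force: [0.9, -0.1, 0.3]
opening: 0.0428
grip_force: 0.0
time: 20.92
tool_pos: [0.5169, -0.0226, 0.3384]
tool_rot: [3.138, -0.0, 1.33]
contact_force: [0.9, 0.1, 0.3]
opening: 0.0739
grip_force: 0.0
4810 [-0.00337203  0.02797315  0.52026592] [ 0.49280516 -0.03853173  0.39550299]
```

View pics/f.png

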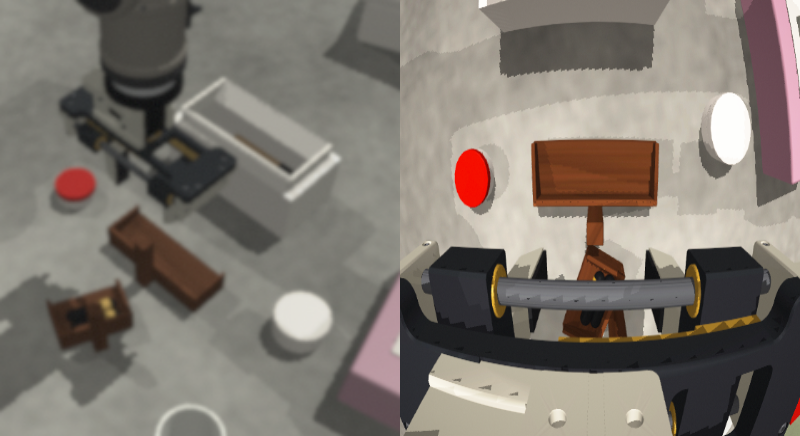

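The left half shows the long tray upright and empty at (165,260), with pencils visible inside the box at (265,150). The short tray at (90,315) maps to its original position, about (249,233). The gripper is open and clear above everything.

```bash
python3 -c "
from h import *
print(ticket.hand_in())"
```

```text
the job is handed in; nothing more can be done
None
```

Both pencils are down inside the slotted box, the empty tray stands upright on the table with the gripper open and clear, and the job is handed in at about 21 s of the 69 s allowed.

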